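# Press a vial stopper in with the ratchet forceps, then release it

### The arm

A 6-joint arm with a two-finger parallel gripper is mounted at the origin on the work surface. World frame = base frame: x ahead of the robot, y to its left, z up, the work surface at z = 0. Lengths are in m, angles in degrees, forces in N, time in s.
With the tool pointing down it reaches from about 0.375 to 0.75 m from the base axis. Payload 9 kg.
Tool frame: the origin (TCP) lies where the fingers leave the gripper's body, on its centre line; the fingertips stand 73 mm ahead of it and the grasp point (between the pads) lies 54 mm ahead of it (robot.tip_reach is the distance from the TCP to the fingertips, in m); z points along the fingers, y is the direction in which the jaws open and shut (so a half turn about z gives the same grasp; the last joint's range is limited). The gripper opens to 85 mm and grips with 20 to 120 N. Pads are 22 mm wide; open, the fingers measure 114 mm over their backs; the gripper's body (76 mm by 85 mm) begins 54 mm behind the grasp point. The pads swing forward as they close: fully open they stand 13 mm farther back than shut.
Start: joints at [-89.078, 5.964, 5.575, 89.605, 0, 77.527], TCP at [0.139, -0.584, 0.304] pointing down, gripper open.
Joint ranges: [-171.21, 171.21], [-48.23, 106.86], [-62.78, 66.21], [-105.2, 120.99], [-86.42, 89.51], [-180, 180]. Speed limits (degrees/s): [127.2, 127.2, 147.25, 180, 180, 180].

### API

Orientations are given as [roll, pitch, yaw] about the fixed x, y, z axes, in that order (R = Rz(yaw) Ry(pitch) Rx(roll)).
In Python, from plant import robot gives the robot as it stands. Calls block until the motion is done:
- robot.move_pose(position, orientation): joint-space move of the TCP to a pose.
- robot.line_to(position, vel=0.15, rotation=None, guard=None): straight line of the TCP; rotation=None keeps the orientation; vel is the mean speed in m/s. With guard (N) it stops when the force on the tool has changed by that much, and returns True; else False.
- robot.goto_joints(angles): joint-space move.
- robot.set_gripper(opening): finger opening in m; the grip force is fixed at half the most; returns when the fingers have stopped.
- robot.pause(seconds).
- robot.ik(position, orientation): joint angles nearest the present ones, or None.
- robot.observe(): the state.
- robot.grab_frame(name): name is "scene" or "top" or "wrist"; returns the picture (480x640x3 uint8, blue, green, red); there is no depth.
- robot.get_calibration(name): a dict with "vertical_fov" (degrees; the focal length in pixels is half the picture's height over the tangent of half this angle, whatever the lens; pixels are square), "cx", "cy" (the principal point, pixels), "rvec" (rotation vector, rad) and "tvec" (3), from world to camera coordinates, as OpenCV has them. Camera axes: x right, y down, z forward; pixel columns grow to the right and rows downward; lengths in m; the calibration is good to about 2 mm. The wrist camera is an equidistant fisheye: a pixel r from the principal point sees the ray r / f radians off the axis. A picture is of the moment at which its call begins: read the wrist's pose just before it. get_calibration takes no time and is no camera call; for the wrist camera it gives the pose at the moment of the call.
A pose or a line that the arm cannot do raises robot.IKError and nothing moves.
- robot.job_done(): hands the job in, once; it reports no verdict.
The state is a dict: "time": time; "q": joint angles; "qvel": joint speeds; "joint_torque": joint torques, N m; "tool_pos": TCP position; "tcp_rot": TCP orientation; "ft_force": force on the tool from outside, world axes, zero at the start; "torque": the same for the moment, N m; "gripper_width": finger opening in m.
Only numpy, scipy, OpenCV 4.12 (cv2) and the standard library are available. Lean on these libraries where they do the work, as an engineer would, in place of code of your own. Each camera call takes 0.05 s, during which the arm holds its last target.

### The job

Squeeze the two legs of the bench forceps together until its ratchet catches, so that the jaws push the rubber stopper into the vial, and take your hand right off to see that it stays caught by itself. Then press the flat paddle leg straight down, out of the plane of the forceps, until the catch lets go and the legs spring fully open. Be gentle throughout: never push either leg with more than about 15 N, and leave the tube rack, jar and tape roll where they are.

Things in the scene. Friction and masses are not known exactly. Their poses are not given: they have to be found in the camera images.
- station: White base plate 170 x 100 x 12 mm of the forceps stand, fixed to the table. Origin on the table under the pivot. Its x runs from the pivot to the jaws and vial (both legs lie on the -x side), y to the paddle's side, z up. The forceps lies level, mid-plane 75 mm up; under the leg ends, from 50 mm behind the pivot, there is only free air down to the table.
- paddle (a point): Pinch point of the paddle leg (+y leg), 130 mm behind the pivot, at mid height of its flat steel paddle, which is 43 mm long, 22 wide, 8 thick. From this point the paddle reaches 15 mm towards the pivot, 28 mm away from it and 11 mm to either side; its top face is 4 mm above. The rear 15 mm stand clear of the ring: the place to press, about 18 mm behind this point.
- ring (a point): Pinch point of the stiff ring leg (-y leg), 130 mm behind the pivot: centre of its round steel ring, 23 mm outside diameter, 7 mm thick. Horizontal distance to paddle: 47.5 mm open (70 mm over both outer sides). Each leg swings about the pivot and has its own spring that opens it; squeezing takes about 5 to 10 N on each.
- ring_leg: The ring leg (origin at the pivot, 75 mm up). Squeeze slowly, in small steps. The ratchet clicks once, somewhere between 38 and 26 mm paddle-ring distance (60 to 48 over the outer sides); where, differs each time and no pose tells. 2.5 mm after the click is a hard stop (too much force). Caught legs stay when the fingers open 6 mm or more; legs not caught follow the fingers out.
- paddle_leg: The paddle leg (origin at its root, 30 mm behind the pivot, 75 mm up). It is springy downwards only: pressed at its rear end it yields about 1 mm per N, the catch lets go some 4 to 7 mm down (5 to 9 N) and the legs spring open, even under the pressing finger; then it rises by itself. Hard stop 11 mm down.
- vial: Clear vial 16 mm in diameter, 32 mm long, lying in a cradle along the stand's y, 70 mm ahead of the pivot, 75 mm high; origin at its centre, y along its axis to the stopper.
- stopper: Dark rubber stopper, 12.6 mm in diameter, at the vial's +y end; origin at the centre of its outer end face, 30 mm from the vial's centre at the start (it stands out 14 mm). The jaws push it in by 4 mm or more before the ratchet catches; it stays where it is pushed (3 N friction).
- tube_rack: White wire rack of capped sample tubes, 148 x 52 mm, 93 mm tall, loose; origin under its centre. Leave alone.
- swab_jar: Glass jar with steel lid, 72 mm in diameter, 100 mm tall, loose; origin under its centre. Leave alone.
- tape_roll: Roll of paper tape lying flat, 68 mm in diameter, 25 mm tall, loose; origin under its centre. Leave alone.

How it is judged:
By the outcome, as a careful person would: the job done as asked, in the order asked, and still so for the second after the job is handed in, with the robot touching nothing.
It also fails if it takes over 58 s, if anything falls off the work surface, if the arm or the gripper's body presses on something with over 40 N, if the wrist force passes 120 N, or if a joint passes its speed limit or range.

## Working session

There is one attempt and no reset: what is moved stays moved. The work goes in short steps, each a Python script; the robot and the scene stay as the last script left them, time stands still between calls to the robot, and variables do not carry over. Pictures are saved under pics/ and viewed, and the job is handed in when it is done.

```bash
ls; mkdir -p pics
python3 - <<'E'
from plant import robot
import cv2
for n in ["scene","top","wrist"]:
    c=robot.get_calibration(n); print(n,c)
    cv2.imwrite(f"pics/{n}0.png",robot.grab_frame(n))
print(robot.observe())
E
```

```text
pics
scene {'vertical_fov': 44.63123965011664, 'cx': 329.7077692411725, 'cy': 243.5511478716612, 'rvec': array([ 2.23540863,  1.29189892, -0.42784583]), 'tvec': array([-0.34169761, -0.40206421,  1.65210044])}
top {'vertical_fov': 49.84499426720728, 'cx': 322.77450468059664, 'cy': 240.3920569171027, 'rvec': array([ 2.1829892 , -2.12312566,  0.17424235]), 'tvec': array([-0.00307888,  0.62478503,  0.9762123 ])}
wrist {'vertical_fov': 65.70646984690485, 'cx': 315.8054166735172, 'cy': 240.28828389636712, 'rvec': array([-2.27545228,  1.79806254,  0.26519736]), 'tvec': array([-0.59893728, -0.03668788,  0.37864966])}
{'time': 0.15, 'q': array([-8.90796922e+01,  5.99348722e+00,  5.54026886e+00,  8.96040882e+01,
       -4.80474047e-04,  7.75266341e+01]), 'qvel': array([-0.03598798, -0.09358396,  0.16188364,  0.06548789, -0.10535676,
       -0.0278975 ]), 'joint_torque': array([ 3.38314649e-04, -5.57353628e+01,  5.04009068e+01,  1.23777468e-02,
       -5.49223387e-04,  1.81092884e-05]), 'tool_pos': array([ 0.13898823, -0.58351385,  0.3033016 ]), 'tcp_rot': array([-1.79943942e+02, -1.19082655e-02,  1.33936682e+01]), 'ft_force': array([-0.11015637,  0.17012903, -0.89953743]), 'torque': array([ 0.01014363, -0.00571063,  0.02215036]), 'gripper_width': 0.08525225759265771}
```

View pics/scene0.png

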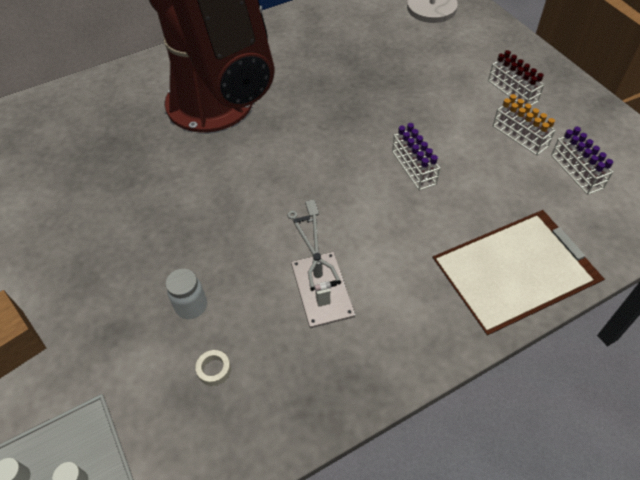

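View pics/top0.png

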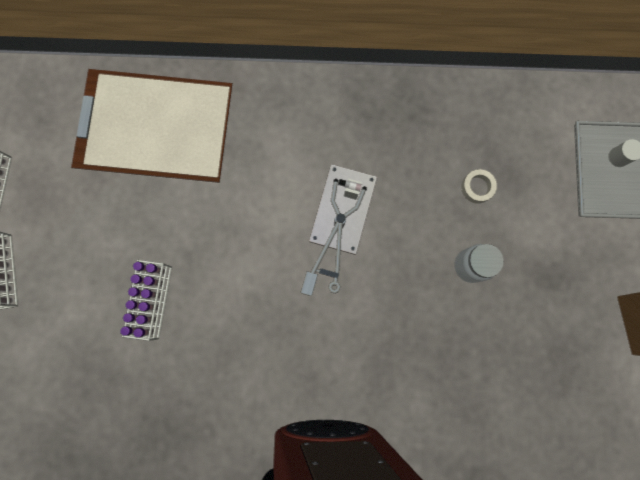

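View pics/wrist0.png

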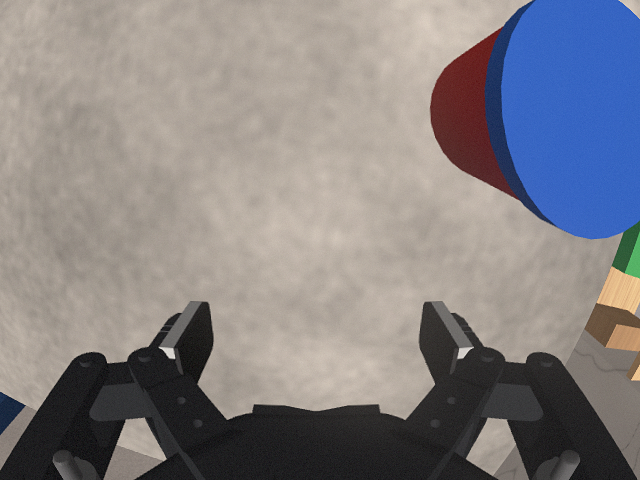

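The scene and top views show the station with its pivot near top pixel (340,218), the paddle at (309,283) and the ring at (334,287). The jar (480,262) and tape roll (480,185) are well off to the right, and the tube rack (147,300) is to the left. Next I'll zoom in and measure.

```bash
cat > h.py <<'E'
import numpy as np, cv2
from plant import robot
def cam(n):
    c=robot.get_calibration(n); f=240/np.tan(np.radians(c['vertical_fov']/2))
    R,_=cv2.Rodrigues(np.array(c['rvec'])); return f,c['cx'],c['cy'],R,np.array(c['tvec']).ravel()
def ray(n,px,C=None):
    f,cx,cy,R,t=C or cam(n)
    d=np.array([px[0]-cx,px[1]-cy],float)
    if n=='wrist':
        r=np.hypot(*d); th=r/f; v=np.array([*(d/max(r,1e-9)*np.sin(th)),np.cos(th)])
    else: v=np.array([d[0]/f,d[1]/f,1])
    return -R.T@t, R.T@v
def onz(n,px,z,C=None):
    o,v=ray(n,px,C); return o+v*(z-o[2])/v[2]
def proj(n,P,C=None):
    f,cx,cy,R,t=C or cam(n); p=R@np.asarray(P)+t
    if n=='wrist':
        r=np.hypot(p[0],p[1]); th=np.arctan2(r,p[2]); return np.array([cx+f*th*p[0]/r,cy+f*th*p[1]/r])
    return np.array([cx+f*p[0]/p[2],cy+f*p[1]/p[2]])
E
python3 - <<'E'
import cv2,numpy as np
from h import *
im=cv2.imread('pics/top0.png')
cv2.imwrite('pics/topz.png',cv2.resize(im[155:305,280:400],None,fx=4,fy=4,interpolation=cv2.INTER_CUBIC))
im2=cv2.imread('pics/scene0.png')
cv2.imwrite('pics/scz.png',cv2.resize(im2[190:335,270:370],None,fx=4,fy=4,interpolation=cv2.INTER_CUBIC))
hsv=cv2.cvtColor(im,cv2.COLOR_BGR2HSV)
m=((hsv[...,2]>150)).astype(np.uint8)*255; m[:, :295]=0; m[:,385:]=0; m[:150]=0; m[265:]=0
cs,_=cv2.findContours(m,0,2); c=max(cs,key=cv2.contourArea)
r=cv2.minAreaRect(c); b=cv2.boxPoints(r); print(r,b)
W=[onz('top',p,0.012)[:2] for p in b]; print(np.array(W)); 
for i in range(4): 
  d=W[(i+1)%4]-W[i]; print(np.hypot(*d),np.degrees(np.arctan2(d[1],d[0])))
for n,p,z in [('pivot',(340,218),.08),('paddle',(309,283),.079),('ring',(334.5,287),.0785)]:
    print(n,onz('top',p,z))
E
```

```text
((342.7088317871094, 208.36795043945312), (48.033424377441406, 79.57925415039062), 15.422160148620605) [[308.97568 240.33812]
 [330.1381  163.62431]
 [376.442   176.39778]
 [355.27957 253.11159]]
[[ 0.62883128  0.04199792]
 [ 0.79205087  0.00272747]
 [ 0.76762377 -0.0944977 ]
 [ 0.60527456 -0.05312537]]
0.1678773457987169 -13.528175052603887
0.10024677528661649 -104.10323120645886
0.16753786575698898 165.7033037038488
0.09799673646638556 76.09086785099915
pivot [ 0.66405221 -0.01719882  0.08      ]
paddle [0.53764829 0.03862121 0.079     ]
ring [ 0.53146693 -0.0097462   0.0785    ]
```

View pics/topz.png

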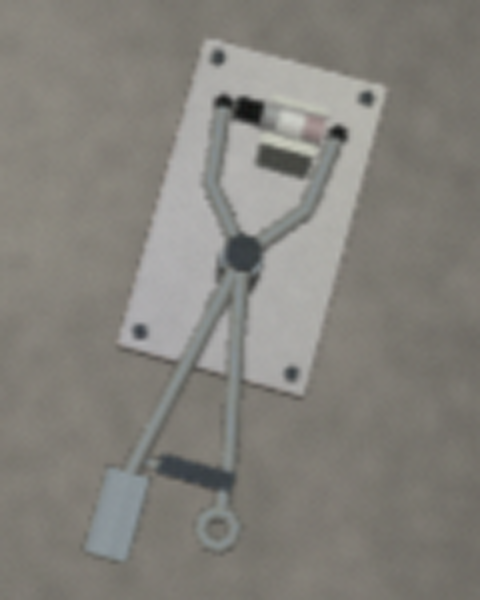

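View pics/scz.png

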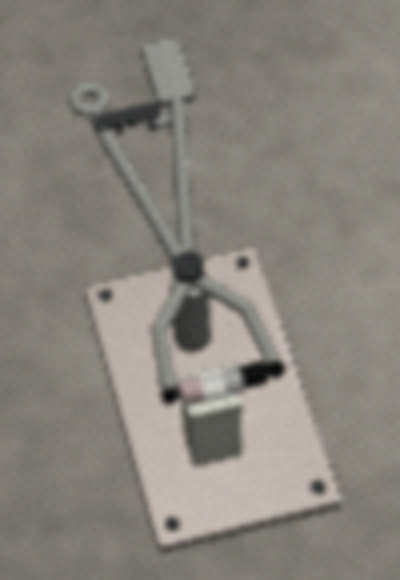

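```bash
cat >> h.py <<'E'
YAW=-14.0
P0=np.array([0.6640,-0.0172])
def st(x,y,z,yaw=None,P=None):
    a=np.radians(YAW if yaw is None else yaw); P=P0 if P is None else P
    return np.array([P[0]+x*np.cos(a)-y*np.sin(a),P[1]+x*np.sin(a)+y*np.cos(a),z])
def to_st(w):
    a=np.radians(YAW); d=np.asarray(w)[:2]-P0
    return np.array([d[0]*np.cos(a)+d[1]*np.sin(a),-d[0]*np.sin(a)+d[1]*np.cos(a)])
E
python3 - <<'E'
from h import *
for n,p,z in [('pivot',(340.75,218),.08),('paddle',(309.1,283.5),.079),('ring',(334.3,286.75),.0785)]:
    w=onz('top',p,z);print(n,w,to_st(w))
# scene cross-check (crop origin 270,190 x4)
for n,p,z in [('pivot',(187/4+270,266/4+190),.08),('paddle',(167/4+270,69/4+190),.079),('ring',(90/4+270,97/4+190),.0785)]:
    w=onz('scene',p,z);print(n,w,to_st(w))
for y in (YAW,YAW+180):
    print(robot.ik(st(-.133,0,.129),[180,0,y]),robot.ik(st(-.133,0,.26),[180,0,y]))
f,cx,cy,R,t=cam('wrist'); o=robot.observe(); c=-R.T@t
print(c-o['tool_pos'], R.T[:,2])
E
```

```text
pivot [ 0.66409543 -0.01864226  0.08      ] [ 0.00044151 -0.00137633]
paddle [0.53671101 0.03840388 0.079     ] [-0.13695976  0.02315821]
ring [ 0.53192758 -0.00935731  0.0785    ] [-0.13004662 -0.02434149]
pivot [ 0.66547016 -0.01678442  0.08      ] [0.00132595 0.0007589 ]
paddle [0.54143718 0.03891703 0.079     ] [-0.13249812  0.02479949]
ring [ 0.53692187 -0.00793193  0.0785    ] [-0.12554551 -0.02175022]
[ -12.41113688   -2.79933717  -21.62803712   71.17130005    0.
 -178.41113688] [ -12.41113688   -5.64059378  -10.61111093   85.02948285    0.
 -178.41113688]
[-12.41113688  -2.79933717 -21.62803712  71.17130005   0.
   1.58886312] [-12.41113688  -5.64059378 -10.61111093  85.02948285   0.
   1.58886312]
[0.07164555 0.01790463 0.06988902] [-0.28081708 -0.06685432 -0.95743003]
```

Run:
```python
from h import *
robot.move_pose(st(-.133,0,.25),[180,0,YAW+180])
C=cam('wrist'); cv2.imwrite('pics/w1.png',robot.grab_frame('wrist')); np.save('C1.npy',np.array(list(C),dtype=object),allow_pickle=True)
o=robot.observe();print(o['time'],o['tool_pos'],o['tcp_rot'],o['ft_force'])
for n,p in [('pivot',(0,0,.08)),('padrear',(-.158,.0237,.079)),('padfront',(-.115,.0237,.079)),('ring',(-.13,-.0237,.0785))]: print(n,proj('wrist',st(*p)))
```

```text
2.75 [0.53505885 0.01425576 0.25002478] [-1.79995368e+02  5.85418128e-03  1.65915268e+02] [ 0.42000928 -0.6030164   0.09387227]
pivot [316.19963712 395.45361453]
padrear [351.63685787 205.02941496]
padfront [350.08554932 265.97055116]
ring [281.22410956 245.25932028]
```

View pics/w1.png

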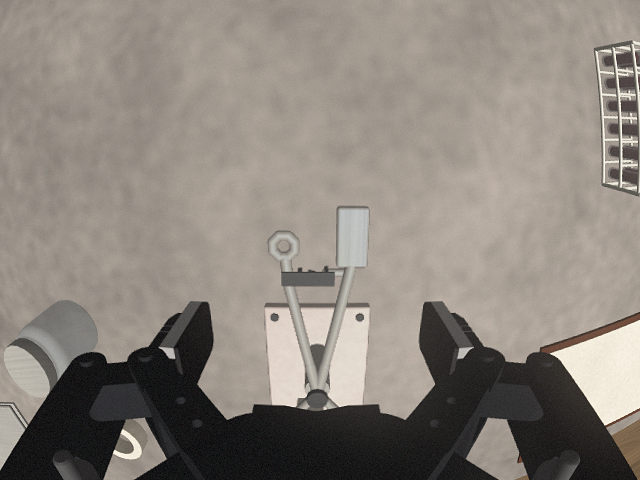

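The wrist view shows the ring at (284,245), and the paddle from (353,206) to (353,267). That agrees with my model to within about 1.5 mm towards +y. I'll shift the target +1 mm and descend around the legs.

Run:
```python
from h import *
g=robot.line_to(st(-.133,.001,.126),vel=.08,guard=4)
o=robot.observe();print(g,o['time'],o['tool_pos'],o['ft_force'])
cv2.imwrite('pics/w2.png',robot.grab_frame('wrist'))
cv2.imwrite('pics/s2.png',cv2.resize(robot.grab_frame('scene')[140:340,220:420],None,fx=3,fy=3))
```

```text
False 4.45 [0.53549852 0.0158806  0.12653634] [-0.08629334  0.83150319 -0.4958414 ]
```

View pics/w2.png

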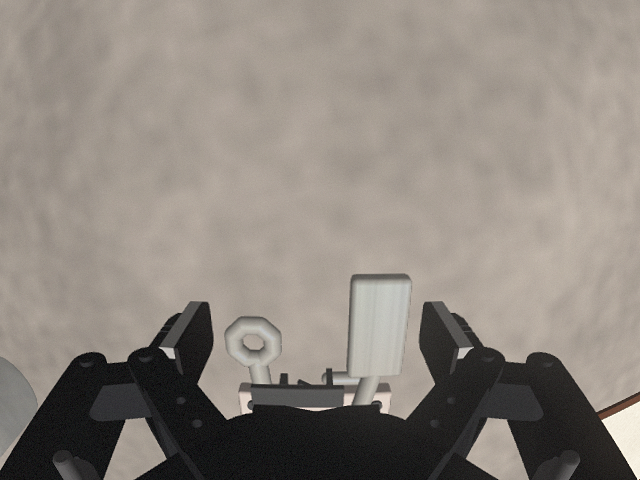

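View pics/s2.png

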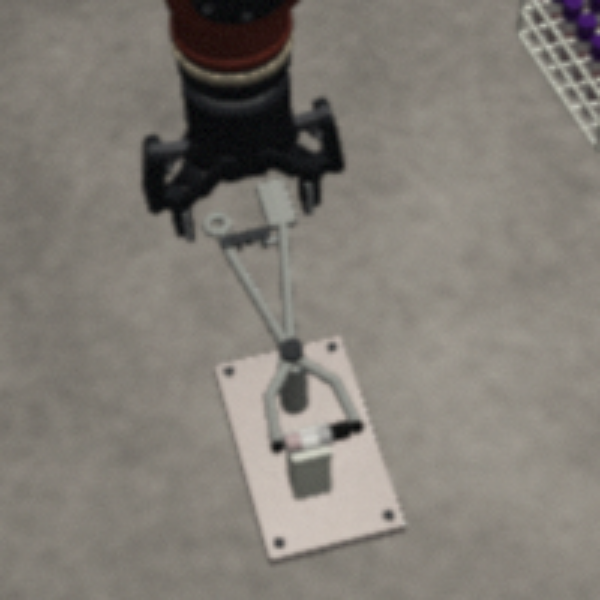

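The gaps are even: ring side columns 212 to 224, paddle side columns 410 to 421. The hand is centred, so I'll start closing.

Run:
```python
from h import *
a=np.radians(YAW); ys=np.array([-np.sin(a),np.cos(a),0])
for w in (.072,.068,.065,.062):
    robot.set_gripper(w); o=robot.observe(); print(w,o['time'],o['gripper_width'],o['ft_force']@ys,o['ft_force'])
cv2.imwrite('pics/w3.png',robot.grab_frame('wrist'))
```

```text
0.072 4.8417 0.07186743343150814 -0.6003309047054852 [ 0.91003298 -0.84560592  0.14220347]
0.068 5.0583 0.06803520460392391 -1.0618822104577408 [-1.16134641 -0.8048341   2.98032637]
0.065 5.275 0.06501995721201219 -0.4060971635810978 [-4.30880091  0.65577545  4.97715165]
0.062 5.4917 0.061916927174026894 0.9133960773929184 [-4.94359166  2.17393428  6.52015865]
```

View pics/w3.png

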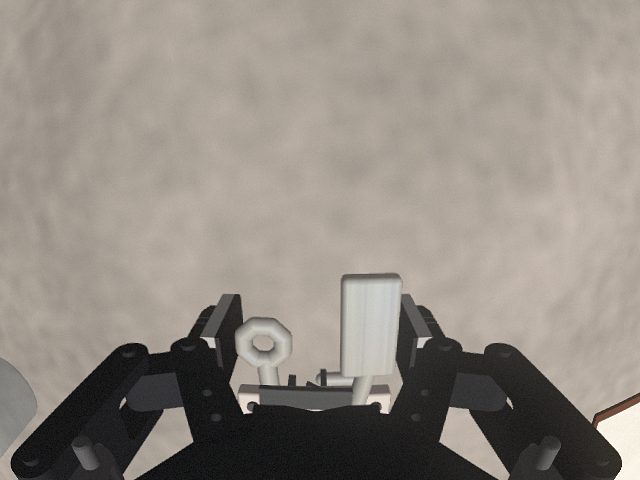

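Steps are quick. Closing swings the pads down, which gives Fz of 6.5 N by friction, so I'll back off and compensate height and x as the hand closes.

```bash
cat >> h.py <<'E'
a_=np.radians(YAW); XS=np.array([np.cos(a_),np.sin(a_),0]); YS=np.array([-np.sin(a_),np.cos(a_),0])
Z0=.126; X0=-.133; Y0=.001; KZ=.2; KX=.09
def go(w,first=None):
    "step: close to w and follow with the TCP"
    robot.line_to(st(X0-KX*(.07-w),Y0,Z0+KZ*(.07-w)),vel=.02)
    robot.set_gripper(w)
    return rep(w)
def rep(w):
    o=robot.observe(); f=o['ft_force']
    print('w%.4f t%.2f gw%.4f fx%.1f fy%.1f fz%.1f'%(w,o['time'],o['gripper_width'],f@XS,f@YS,f[2])); return o
E
python3 - <<'E'
from h import *
robot.set_gripper(.075)
rep(.075)
for w in (.070,.068,.066,.064,.0625,.061): go(w)
im=robot.grab_frame('wrist'); cv2.imwrite('pics/w4.png',im)
print(cv2.cvtColor(im,6)[280:290,320:420].mean(0).astype(int))
E
```

```text
w0.0750 t5.83 gw0.0749 fx0.3 fy-1.2 fz0.5
w0.0700 t6.30 gw0.0700 fx0.1 fy-2.4 fz0.9
w0.0680 t6.77 gw0.0683 fx-1.0 fy-2.1 fz2.2
w0.0660 t7.23 gw0.0663 fx-0.4 fy-0.9 fz1.5
w0.0640 t7.70 gw0.0641 fx-0.7 fy1.0 fz3.3
w0.0625 t8.17 gw0.0624 fx-3.9 fy-0.5 fz4.4
w0.0610 t8.63 gw0.0613 fx-2.9 fy0.2 fz5.0
[165 166 167 166 167 166 167 168 168 168 168 169 169 169 170 171 171 173
 159 118  96 120 138 151 162 177 178 178 179 180 182 182 183 182 180 179
 178 177 178 179 181 180 181 178 178 181 183 183 185 184 186 187 188 189
 191 191 192 191 192 191 190 189 189 189 190 192 192 191 189 187 185 185
 186 186 188 191 189 182 176 167 148 175 173 174 175 175 175 177 178 179
 179 181 180 180 179 180 180 180 179 178]
```

View pics/w4.png

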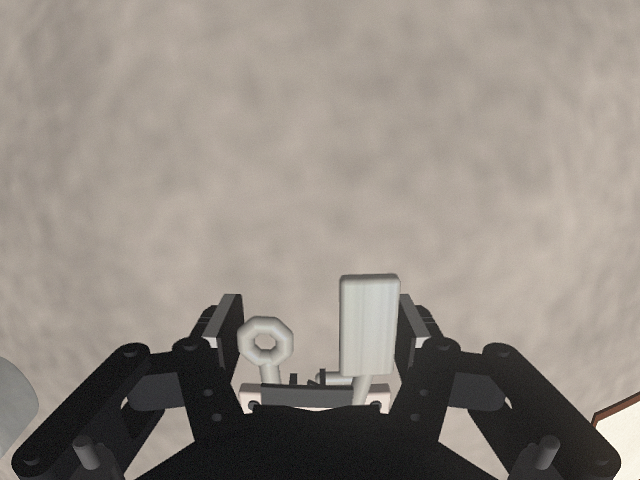

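```bash
sed -i 's/^Z0=.126; X0=-.133; Y0=.001; KZ=.2/Z0=.1265; X0=-.133; Y0=.001; KZ=.28/' h.py
cat >> h.py <<'E'
def edge(im):
    g=cv2.cvtColor(im,6)[280:290,300:380].mean(0); return 300+int(g.argmin())
def test(w,tag):
    go(w); e0=edge(robot.grab_frame('wrist'))
    robot.set_gripper(w+.008); im=robot.grab_frame('wrist'); e1=edge(im)
    o=rep(w+.008); print('  TEST w',w,'edges',e0,e1); cv2.imwrite(f'pics/t{tag}.png',im)
    return e1-e0
E
python3 - <<'E'
from h import *
for i,w in enumerate((.0599,.0586,.0573)):
    d=test(w,i)
    if d<5: break
E
```

```text
w0.0599 t9.15 gw0.0600 fx-1.4 fy0.8 fz-2.6
w0.0679 t9.50 gw0.0681 fx1.8 fy-0.4 fz-5.5
  TEST w 0.0599 edges 338 350
w0.0586 t10.01 gw0.0588 fx-5.7 fy0.7 fz3.3
w0.0666 t10.36 gw0.0668 fx-0.8 fy-0.2 fz-1.1
  TEST w 0.0586 edges 336 348
w0.0573 t10.87 gw0.0571 fx-5.9 fy0.4 fz3.1
w0.0653 t11.22 gw0.0654 fx-0.6 fy-0.0 fz-1.6
  TEST w 0.0573 edges 333 345
```

View pics/t0.png

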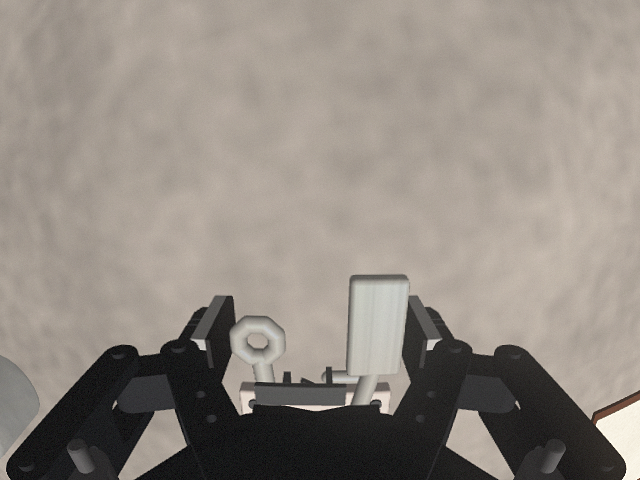

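The edge detector works: uncaught legs follow the fingers out, with the paddle edge moving 12 px. I'll keep stepping.

Run:
```python
from h import *
for i,w in enumerate((.0560,.0547,.0534,.0521,.0508,.0495,.0482)):
    d=test(w,i+3)
    if d<6: break
```

```text
w0.0560 t11.72 gw0.0560 fx-5.5 fy1.0 fz2.7
w0.0640 t12.07 gw0.0641 fx-1.4 fy0.6 fz-1.3
  TEST w 0.056 edges 331 343
w0.0547 t12.58 gw0.0548 fx-4.8 fy2.3 fz2.8
w0.0627 t12.93 gw0.0625 fx-0.4 fy0.8 fz-1.6
  TEST w 0.0547 edges 329 341
w0.0534 t13.44 gw0.0535 fx-5.5 fy0.1 fz2.3
w0.0614 t13.79 gw0.0619 fx0.4 fy-0.9 fz-1.6
  TEST w 0.0534 edges 327 339
w0.0521 t14.30 gw0.0523 fx-4.6 fy1.8 fz2.4
w0.0601 t14.65 gw0.0600 fx-0.3 fy-0.2 fz-0.4
  TEST w 0.0521 edges 325 326
```

Run:
```python
from h import *
robot.set_gripper(.085)
cv2.imwrite('pics/w5.png',robot.grab_frame('wrist'))
o=rep(.085); p=o['tool_pos']
robot.line_to([p[0],p[1],.25],vel=.15,guard=5)
cv2.imwrite('pics/w6.png',robot.grab_frame('wrist'))
rep(.085)
```

```text
w0.0850 t15.07 gw0.0852 fx-0.4 fy-0.7 fz-0.8
w0.0850 t16.07 gw0.0851 fx-0.1 fy-0.5 fz0.3
```

View pics/w5.png

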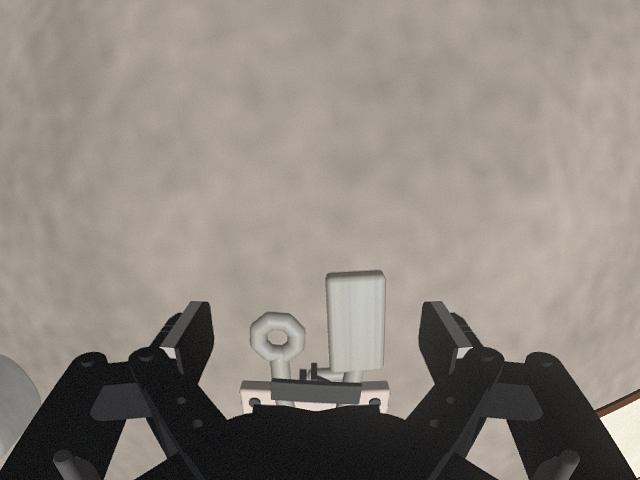

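View pics/w6.png

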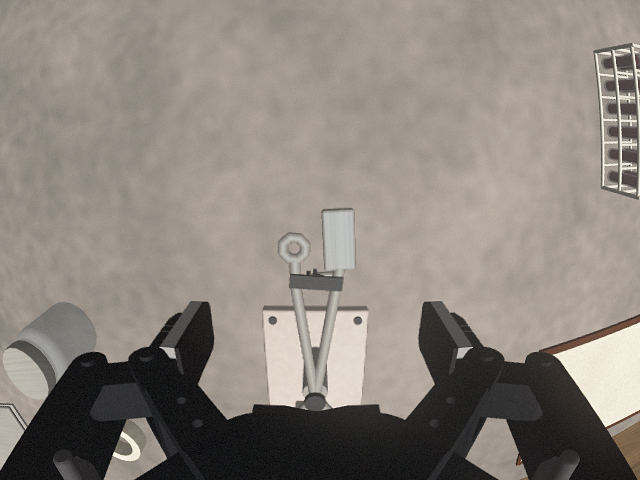

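It stays caught with the hand well clear: ring at (294,247), paddle columns 323 to 355, rows 209 to 268. Next I'll shut the fingers and prepare to press.

Run:
```python
from h import *
for n,p,z in [('ring',(294,247),.0785),('padrear',(338,209),.079),('padfront',(340,268),.079)]:
    w=onz('wrist',p,z); print(n,to_st(w))
print(robot.tip_reach)
robot.set_gripper(0.0)
cv2.imwrite('pics/w7.png',robot.grab_frame('wrist'))
im=robot.grab_frame('scene'); cv2.imwrite('pics/s7.png',cv2.resize(im[190:335,270:370],None,fx=4,fy=4,interpolation=cv2.INTER_CUBIC))
rep(0); print(robot.tip_reach)
```

```text
ring [-0.13191113 -0.0132423 ]
padrear [-0.15832775  0.01619955]
padfront [-0.11683813  0.01826814]
0.0726
w0.0000 t16.93 gw0.0000 fx-0.4 fy0.4 fz-0.6
0.0726
```

View pics/w7.png

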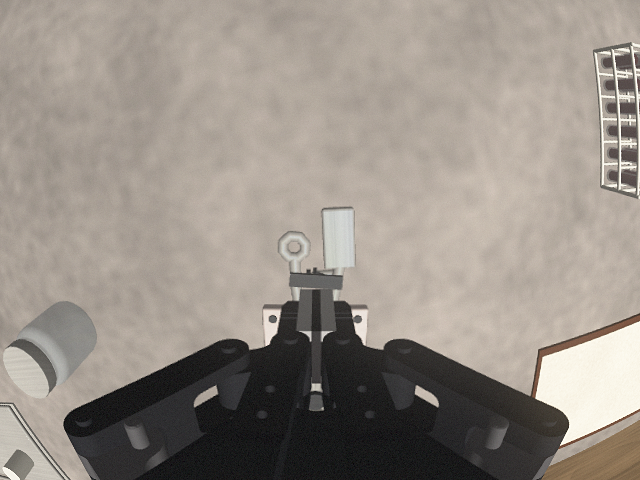

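View pics/s7.png

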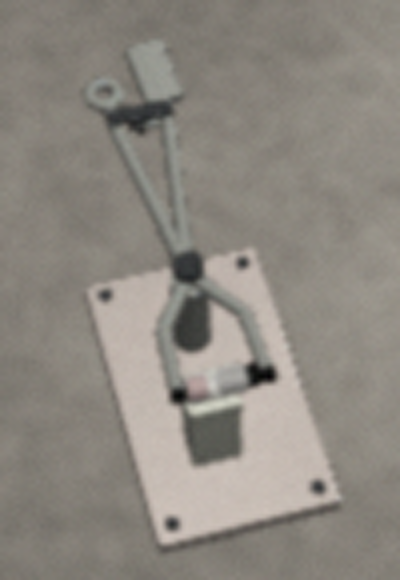

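The scene view shows the stopper pushed in and the legs caught. The shut fingertip is slim, so I'll press at x=-154 mm, y=+20 mm in small steps.

Run:
```python
from h import *
x,y=-.154,.020
robot.line_to(st(x,y,.25),vel=.1)
print(robot.line_to(st(x,y,.157),vel=.08,guard=4)); 
o=rep(0); b=o['ft_force'].copy(); cv2.imwrite('pics/p0.png',robot.grab_frame('wrist'))
z=.157; hist=[]
while z>.141:
    z-=.001
    robot.line_to(st(x,y,z),vel=.01)
    o=robot.observe(); f=o['ft_force']-b; hist.append(f[2])
    print('z%.4f act%.4f t%.2f fx%.1f fy%.1f fz%.1f'%(z,o['tool_pos'][2],o['time'],f@XS,f@YS,f[2]))
    if f[2]>6: break
cv2.imwrite('pics/p1.png',robot.grab_frame('wrist'))
```

```text
False
w0.0000 t18.67 gw-0.0001 fx0.1 fy-0.5 fz0.6
z0.1560 act0.1561 t18.97 fx-0.6 fy0.4 fz-0.8
z0.1550 act0.1549 t19.22 fx0.2 fy0.6 fz-0.5
z0.1540 act0.1539 t19.47 fx-0.4 fy0.1 fz-0.5
z0.1530 act0.1529 t19.72 fx-0.2 fy0.2 fz0.4
z0.1520 act0.1519 t19.97 fx-0.3 fy1.9 fz-0.8
z0.1510 act0.1511 t20.22 fx0.6 fy1.1 fz0.8
z0.1500 act0.1501 t20.47 fx0.2 fy1.2 fz1.4
z0.1490 act0.1491 t20.72 fx-0.6 fy0.0 fz2.9
z0.1480 act0.1481 t20.97 fx-0.4 fy-0.2 fz3.6
z0.1470 act0.1472 t21.22 fx-1.4 fy0.0 fz4.7
z0.1460 act0.1462 t21.47 fx-1.7 fy-0.3 fz5.2
z0.1450 act0.1453 t21.72 fx-1.0 fy1.4 fz7.1
```

View pics/p0.png

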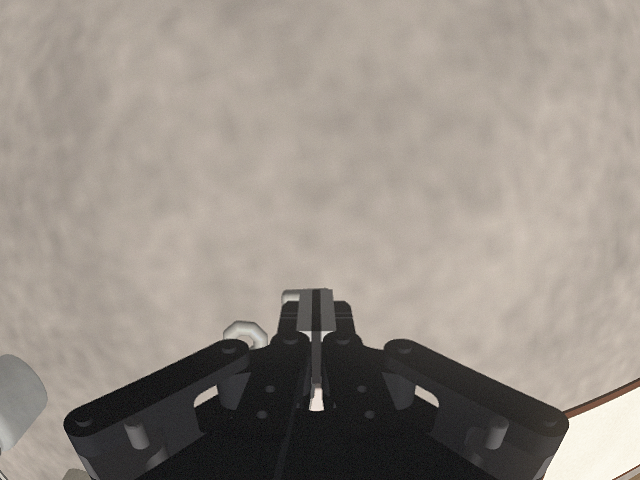

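View pics/p1.png

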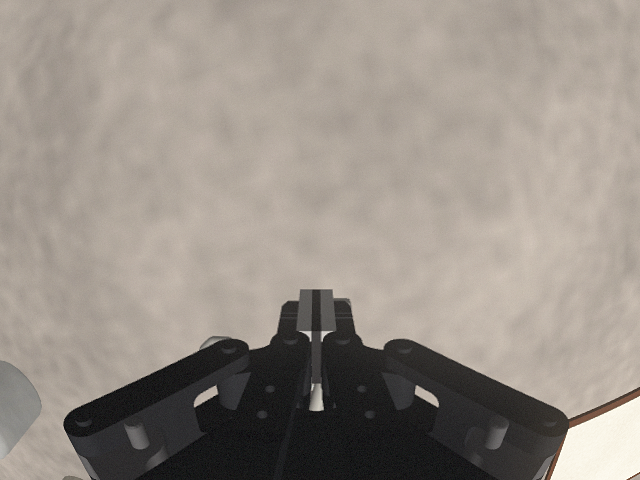

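During the press the ring moved from column 245 to 215 and the paddle moved right, so the legs appear to have sprung open at about 6 mm and 7 N. I'll lift off and check.

Run:
```python
from h import *
x,y=-.154,.020
robot.line_to(st(x,y,.25),vel=.1)
robot.pause(.5)
cv2.imwrite('pics/p2.png',robot.grab_frame('wrist'))
im=robot.grab_frame('scene'); cv2.imwrite('pics/s8.png',cv2.resize(im[190:335,270:370],None,fx=4,fy=4,interpolation=cv2.INTER_CUBIC))
rep(0)
```

```text
w0.0000 t23.57 gw-0.0000 fx0.1 fy0.0 fz0.1
```

View pics/p2.png

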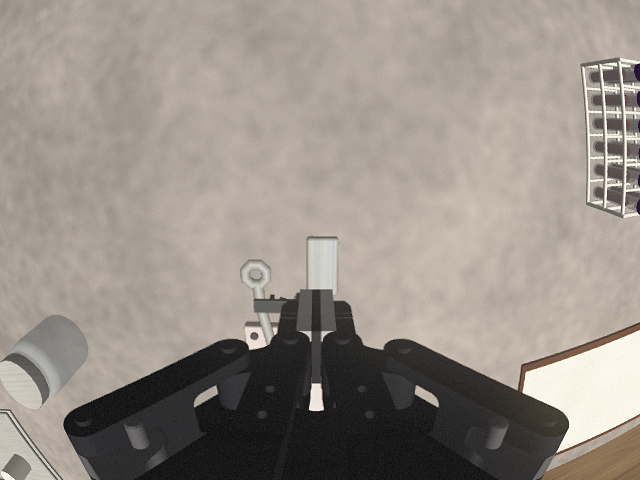

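View pics/s8.png

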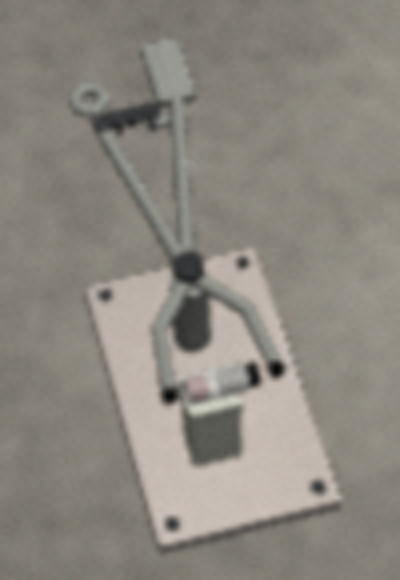

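The legs are back at their starting open pose: in the scene crop the ring is at (90,98) and the paddle at (167,69), as at the start. The stopper stays in at (252,375), clear of the opened jaw at (277,368). I'll hand in.

Run:
```python
from h import *
a=cv2.imread('pics/top0.png')
robot.job_done()
```

```text
the job is handed in; nothing more can be done
```

The job is done and handed in at about 24 s on the robot's clock. I squeezed the legs in 1.3 mm steps, opening the fingers 8 mm after each one to test the catch. It held after the step to 52 mm over the outer sides.

- **Caught:** with the fingers fully open and the hand raised clear, the legs stayed closed, about 30 mm apart. The stopper was visibly pushed in.
- **Released:** I pressed the paddle's rear end down about 6 mm with the shut fingertips, at about 7 N. The catch let go and the legs sprang open.
- **Last checks:** after lifting off, ring and paddle were back at their starting open pixel positions in the scene view. The stopper was still in the vial, and the tool force was close to zero.

**Not measured directly:**
- **Squeezing force:** the forces on the two legs cancel at the wrist sensor, so I couldn't read them. The net force on the tool stayed under about 9 N, most of it apparently pad friction. I stopped at the first step that caught, before the hard stop.
- **Rack, jar and tape roll:** the robot never went near them, and they looked undisturbed in the wrist views. I didn't take a final top view to compare.

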